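# Weigh the packed detailing caddy on the spring scale

### The arm

A 6-joint arm with a two-finger parallel gripper is mounted at the origin on the work surface. World frame = base frame: x ahead of the robot, y to its left, z up, the work surface at z = 0. Lengths are in mm, angles in rad, forces in N, time in s.
With the tool pointing down it reaches from about 350 to 875 mm from the base axis. Payload 4.2 kg.
Tool frame: the origin (TCP) lies midway between the tips of the shut fingers; the grasp point (between the pads) lies 19 mm behind it; y points along the fingers, x is the direction in which the jaws open and shut, and the axes are right-handed (so a half turn about y gives the same grasp; the last joint's range is limited). The gripper opens to 85 mm and grips with 20 to 120 N. Pads are 22 mm wide; open, the fingers measure 114 mm over their backs; the gripper's body (76 mm by 85 mm) begins 54 mm behind the grasp point. The pads swing forward as they close: fully open they stand 13 mm farther back than shut.
Start: joints at [-0.845, 0.385, 0.008, 0, -1.194, -0.259], TCP at [281.28, -558.104, 203.012] pointing down, gripper open.
Joint ranges: [-3.14, 3.14], [-1.21, 2.06], [-1.07, 1.41], [-3.16, 2.05], [-2.99, -0.16], [-3.1, 3.1]. Speed limits (rad/s): [2.79, 2.79, 3.14, 3.14, 3.14, 3.14].

### API

Orientations are given as a unit quaternion [x, y, z, w].
In Python, from bench import read_state, get_image, job_done gives the robot as it stands.
- The arm moves only by the tool play_rows, never from a script. Its argument "series" is a list of rows, each a list of 7 numbers: the shift along the tool's x, y, z in m, then the turn, a rotation vector about the tool's x, y, z in rad, then the finger opening in m, from 0 to 0.0854. In form: [[x, y, z, wx, wy, wz, claw], ...]. A call has 1 to 10 rows; each row shifts and turns the pose as measured when the row begins, along the tool's axes as they then stand; what a row does not reach is not made up. A row lasts 1/10 s, in which the tool goes at most 50 mm and 8.59 degrees, less where a joint would pass 70% of its speed; a pose out of reach is approached as far as the arm can. A call with a gripper value outside its range is refused whole. The fingers move at their own pace and stop on an object; the grip force is fixed at half the most. Time passes only in rows, so rows that do not move let the fingers close. It gives the time, the measured TCP pose, the force and the opening at its end, in the units of the state.
- read_state(): the state, without advancing time (a new reading comes with each control period).
- get_image(name): name is "scene" or "top"; returns a dict with "color" (480x640x3 uint8, red, green, blue), "intrinsics" (3x3 intrinsics, pixels), "D" ([k1, k2, p1, p2, k3] as OpenCV has them; the pictures are not rectified), "origin" and "orientation" of the camera in the world. Camera axes: x right, y down, z forward; pixel columns grow to the right and rows downward; lengths in mm; the calibration is good to about 2 mm. A picture is of the moment at which its call begins. There is no depth.
- job_done(): hands the job in, once; it reports no verdict.
The state is a dict: "clock": time; "joints": joint angles; "joint_vel": joint speeds; "joint_efforts": joint torques, N m; "position": TCP position; "ee_rot": TCP orientation; "contact_force": force on the tool from outside, world axes, zero at the start; "wrist_torque": the same for the moment, N m; "gripper_width": finger opening in mm.
Only numpy, scipy, OpenCV 4.12 (cv2) and the standard library are available. Lean on these libraries where they do the work, as an engineer would, in place of code of your own. Each camera call takes 0.05 s, during which the arm holds its last target. There are 200 camera calls.

### The job

Weigh the packed grey detailing caddy: lift it upright by its orange handle, hang it by the handle's window on the hook of the spring scale, and ease it down gently until the spring carries all of its weight before you let go, so that the pointer creeps to its reading and neither drops nor springs back. Do not push on the scale yourself or pull it into its red end, leave the caddy hanging upright and still with the pointer at rest, and leave the other things on the shelf where they are.

Things in the scene. Friction and masses are not known exactly. Their poses are not given: they have to be found in the camera images.
- caddy: grey plastic caddy, dark clip-on lid, shut and packed (0.25 to 0.8 kg, unknown, centred); 124 (x) by 184 mm (y), 94 mm tall to the lid's top; origin at the centre of its underside, z up. On the lid's centre a rigid handle: two black posts (18 mm in x, 8 in y) and an orange bar on top. Window between the posts, open along x: 30 mm wide (y), from 96 to 142 mm above the underside.
- caddy_grip (a point): centre of the caddy's orange grip bar, 154 mm above the caddy's underside; bar 18 mm thick (x), 46 mm wide (y), 24 mm high; can be gripped from above across its 46 mm width (fingers closing along the caddy's y, outside the posts)
- caddy_eye (a point): centre of the grip bar's flat underside, the face that rests on the hook; 142 mm above the caddy's underside, 12 mm below caddy_grip
- scale: spring scale fixed to the shelf; origin on the shelf straight below the hook, z up. Blue base plate 14 mm thick, x -60 to 170 mm, y +-60 mm; aluminium column 352 mm tall, near face at x = 100 mm (its red sleeve), on its far side (to x = 160 mm) a white marked plate with a red end zone and a red pointer. The hook arm sticks out of the column towards the scale's -x.
- hook_seat (a point): centre of the steel hook's flat seat (top face), 270 mm above the shelf unloaded; moves with the hook. Seat 30 mm long (scale's x), 14 wide, 7 thick, between two upturned lips 6 mm thick, 14 mm high, at x = -18 (free tip) and +18 mm; behind, an arm 3 mm above the seat runs to the column. Enter the caddy's window from the scale's -x side with the x axes of both parallel, then lower.
- carriage (a joint): travel of hook and pointer downwards, m; 0 unloaded at the top stop, end stop 0.100, red zone past 0.085. The spring takes 100 N per metre after a preload of about 0.4 N (a caddy settles at 20 to 75 mm); light damper (1.2 N s/m). The pointer is delicate: let it creep, under 0.05 m/s either way, also when letting go.
- mug: small white ceramic mug, 70 mm across, 80 mm tall; bystander, origin at its underside
- hub_cap: chrome domed hub cap lying flat, 170 mm across, 40 mm tall; bystander, origin at its underside
- brush: purple hard silicone brush lying bristles down, about 190 mm long, 38 mm tall; bystander, origin at its underside
- lug_wrench: L-shaped steel wheel lug wrench lying flat, about 300 mm long; bystander, origin at its underside
- spray: blue closed spray-product bottle, 64 mm across, 170 mm tall; bystander, origin at its underside
- wax_tin: flat aluminium wax tin, 84 mm across, 45 mm tall; bystander, origin at its underside
Things that resemble listed ones, but are neither listed nor needed, are in the scene too. Leave any purple or turquoise look-alike of the caddy alone.

How it is judged:
By the outcome, as a careful person would: the job done as asked, in the order asked, and still so for the second after the job is handed in, with the robot touching nothing.
It also fails if it takes over 72 s, if anything falls off the work surface, if the arm or the gripper's body presses on something with over 40 N, if the wrist force passes 120 N, or if a joint passes its speed limit or range.

## Working session

There is one attempt and no reset: what is moved stays moved. The work goes in short steps, Python scripts to look and compute and a tool call to move; the robot and the scene stay as the last step left them, time stands still between calls to the robot, and variables do not carry over. Pictures are saved under pics/ and viewed, about 8 in all and at most 12, crops included, and the job is handed in when it is done.

Besides the shell and the picture viewer there is one more tool, called after "Request:" as name(argument=value, ...) on one line, values as JSON. play_rows: Moves the arm, as the interface text tells. Its arguments: {"type":"object","properties":{"series":{"type":"array","items":{"type":"array","items":{"type":"number"}}}},"required":["series"]}

```bash
mkdir -p pics; cat > h.py <<'E'
import numpy as np, cv2
from scipy.spatial.transform import Rotation as R
from bench import read_state, get_image, job_done
def grab(n,f=None):
    d=get_image(n)
    if f: cv2.imwrite('pics/'+f,d['color'][:,:,::-1])
    return d
def rays(d,px):
    p=cv2.undistortPoints(np.array(px,float).reshape(-1,1,2),np.array(d['intrinsics'],float),np.array(d['D'],float)).reshape(-1,2)
    v=np.c_[p,np.ones(len(p))]@R.from_quat(d['orientation']).as_matrix().T
    return np.array(d['origin'],float),v
def onz(d,px,z):
    o,v=rays(d,px); return o+v*((z-o[2])/v[:,2])[:,None]
def two(d1,p1,d2,p2):
    (o1,a),(o2,b)=rays(d1,[p1]),rays(d2,[p2]); a=a[0];b=b[0]
    s=np.linalg.lstsq(np.c_[a,-b],o2-o1,rcond=None)[0]
    q1,q2=o1+s[0]*a,o2+s[1]*b
    return (q1+q2)/2,np.linalg.norm(q1-q2)
def proj(d,P):
    M=R.from_quat(d['orientation']).as_matrix().T
    r=cv2.Rodrigues(M)[0]; t=-M@np.array(d['origin'],float)
    return cv2.projectPoints(np.array(P,float).reshape(-1,1,3),r,t,np.array(d['intrinsics'],float),np.array(d['D'],float))[0].reshape(-1,2)
E
python3 - <<'E'
from h import *
for n in('scene','top'):
    d=grab(n,n+'0.png'); print(n,d['origin'],d['orientation'],d['intrinsics'],d['D'])
s=read_state();print(s)
E
```

```text
scene [ 873.78724168  457.12307511 1180.23676373] [ 0.3371728   0.90437329 -0.24562965 -0.08994182] [[460.61778069   0.         317.34756648]
 [  0.         460.61778069 234.79203843]
 [  0.           0.           1.        ]] [0.04148234 0.         0.         0.         0.        ]
top [ 322.45174383   43.42975819 1335.1504421 ] [ 0.70715052 -0.70457948  0.04713434 -0.03583645] [[433.39573472   0.         311.08291415]
 [  0.         433.39573472 238.06052482]
 [  0.           0.           1.        ]] [-0.10654882  0.          0.          0.          0.        ]
{'clock': 0.1, 'joints': array([-8.45427920e-01,  3.85515593e-01,  6.79897189e-03, -4.34630061e-04,
       -1.19403565e+00, -2.58571804e-01]), 'joint_vel': array([ 4.97677015e-05, -2.20613796e-03,  3.99526318e-03,  2.48917823e-03,
       -1.00150346e-03,  5.33325334e-04]), 'joint_efforts': array([-7.74627224e-04, -3.93319666e+01,  1.88929331e+01,  4.19787258e+00,
       -2.60412089e-03, -7.81985932e-06]), 'position': array([ 281.00962078, -557.62569945,  202.02368633]), 'ee_rot': array([ 0.37022792,  0.60239225, -0.60171876, -0.37146924]), 'contact_force': array([ 0.06572739, -0.50164365,  0.05453614]), 'wrist_torque': array([-0.0041223 ,  0.03384524,  0.04504514]), 'gripper_width': 85.29499568272529}
```

View pics/scene0.png

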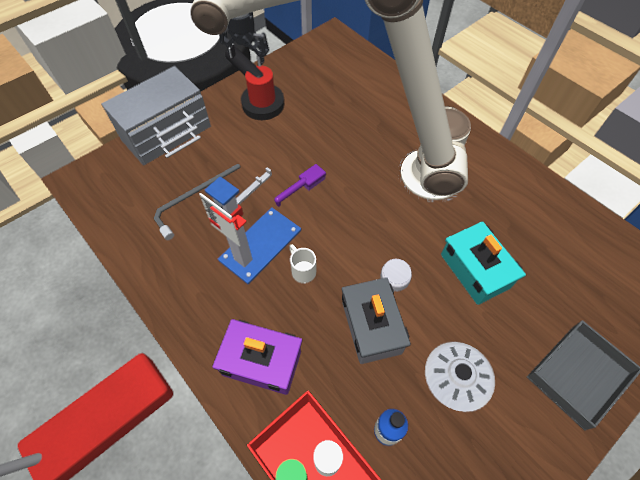

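View pics/top0.png

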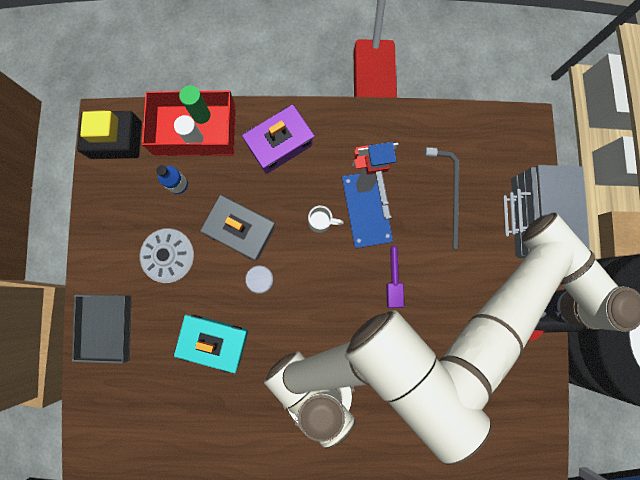

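Candidates for the caddy are:
- grey: scene (376,318), top (237,226)
- purple: scene (258,355), top (279,138)
- turquoise: scene (483,262), top (210,343)

The grey one with the dark lid fits. The grey open tray at scene (584,372) has no handle. The scale's column is at scene (235,235), with the hook arm towards (265,175). Next I'll confirm with an enlarged crop and take measurements.

```bash
cat > m.py <<'E'
from h import *
s=grab('scene');t=grab('top')
def blobs(d,lo,hi,amin):
    hsv=cv2.cvtColor(d['color'],cv2.COLOR_RGB2HSV); m=cv2.inRange(hsv,lo,hi)
    c=cv2.findContours(m,cv2.RETR_EXTERNAL,cv2.CHAIN_APPROX_NONE)[0]
    return [k for k in c if cv2.contourArea(k)>amin]
for n,d in(('s',s),('t',t)):
    for k in blobs(d,(8,150,150),(22,255,255),30):
        print(n,'orange',cv2.contourArea(k),np.round(cv2.minAreaRect(k)[0],1))
        P=onz(d,k.reshape(-1,2),164)[:,:2].astype(np.float32); print('   z164 rect',np.round(np.array(sum(map(lambda a:list(np.atleast_1d(a)),cv2.minAreaRect(P)),[])),1))
    for k in blobs(d,(100,120,60),(125,255,255),800):
        P=onz(d,k.reshape(-1,2),14)[:,:2].astype(np.float32); r=cv2.minAreaRect(P); print(n,'blue',cv2.contourArea(k),np.round(r[0]),np.round(r[1]),r[2]); 
        ap=cv2.approxPolyDP(P.reshape(-1,1,2),8,True).reshape(-1,2); print(np.round(ap))
a=s['color'][150:290,140:340,::-1];b=t['color'][130:260,190:400,::-1]
a=cv2.resize(a,None,fx=4,fy=4,interpolation=cv2.INTER_CUBIC)[:, :800];b=cv2.resize(b,None,fx=3.8,fy=3.8,interpolation=cv2.INTER_CUBIC)
cv2.imwrite('pics/c1.png',a);cv2.imwrite('pics/c2.png',b)
print('mug top est',onz(t,[[319,217]],80),onz(s,[[303,258]],80))
E
python3 m.py
```

```text
s orange 146.5 [254.  344.1]
   z164 rect [780.  127.   19.9  45.4  32.1]
s orange 138.0 [377.4 304.7]
   z164 rect [505.1 241.1  50.3  20.5  62.7]
s orange 155.5 [492.  243.8]
   z164 rect [173.3 312.7  48.3  28.3  76. ]
s blue 2333.0 [ 575. -148.] [230. 121.] 9.636646270751953
[[ 473. -223.]
 [ 583. -206.]
 [ 621. -121.]
 [ 653. -115.]
 [ 664. -163.]
 [ 651. -195.]
 [ 694. -189.]
 [ 678.  -72.]
 [ 458. -107.]]
s blue 888.5 [-115. -903.] [236. 142.] 51.415409088134766
[[ -241.  -953.]
 [ -103. -1003.]
 [  -72.  -963.]
 [  -72.  -786.]
 [ -115.  -789.]]
s blue 1978.5 [-288. -691.] [350. 304.] 49.46910858154297
[[-286. -923.]
 [-170. -788.]
 [-288. -784.]
 [-290. -460.]
 [-417. -653.]
 [-426. -748.]
 [-447. -782.]]
t orange 93.5 [203.9 346.8]
   z164 rect [167.1 310.1  43.7  18.2  75.2]
t orange 96.0 [233.1 222.8]
   z164 rect [501.7 238.3  44.9  18.4  63.8]
t orange 59.5 [276.1 126.8]
   z164 rect [776.6 124.6  17.7  43.6  32.8]
t blue 2115.0 [ 572. -150.] [228. 120.] 9.791213035583496
[[ 675.  -77.]
 [ 451. -112.]
 [ 470. -224.]
 [ 536. -216.]
 [ 555. -198.]
 [ 656. -184.]
 [ 627. -161.]
 [ 621. -124.]
 [ 656. -115.]
 [ 682. -128.]]
mug top est [[5.32894453e+02 4.66484083e-01 8.00000000e+01]] [[531.6849667   -2.48289172  80.        ]]
```

View pics/c1.png

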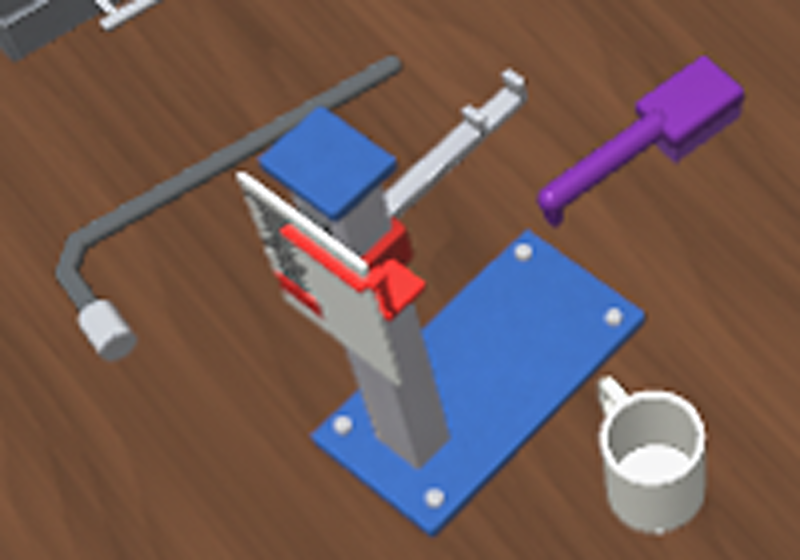

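View pics/c2.png

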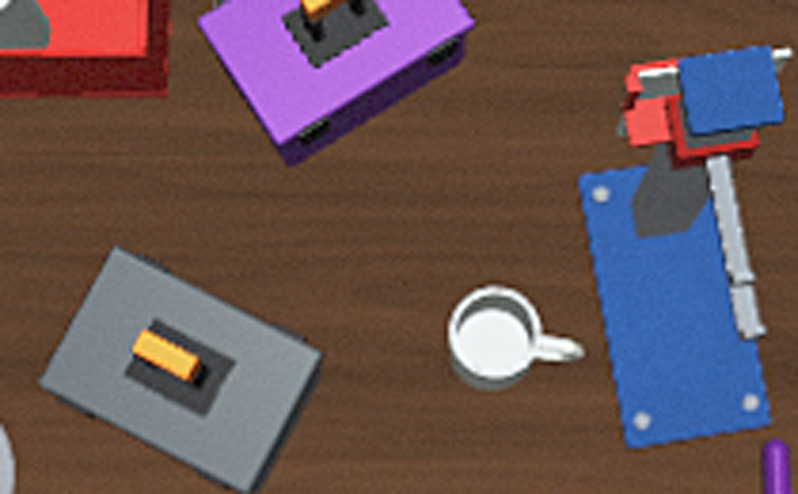

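The crops confirm the grey caddy with the orange handle (crop 2 at (168,355)). The hook's tip lip is at crop 1 (513,76) and crop 2 (752,335). The mug handle points towards the scale. Next I'll refine the hook, lid and mug handle positions and work out the tool frame.

```bash
cat > m2.py <<'E'
from h import *
s=grab('scene');t=grab('top')
A=lambda x,y:(x/4+140-.4,y/4+150-.4); B=lambda x,y:(x/3.8+190-.4,y/3.8+130-.4)
for n,a,b in(('tip lip',(513,76),(752,333)),('back lip',(475,116),(741,280)),('mug handle tip',(607,382),(581,350))):
    print(n,two(s,A(*a),t,B(*b)))
yaw=np.radians(9);c,sn=np.cos(yaw),np.sin(yaw);Rm=np.array([[c,-sn],[sn,c]]);o=np.array([519.2,-157.6])
P=[np.r_[o+Rm@[x,0],284] for x in(-18,18)]
print('pred lips scene,top',proj(s,P),proj(t,P),'meas',A(513,76),A(475,116),B(752,333),B(741,280))
for z in(30,45,60):
    print('handle tip scale xy at z',z,[np.round(Rm.T@(onz(d,[p],z)[0,:2]-o)) for d,p in((s,A(607,382)),(t,B(581,350)))])
# lid top corners from crop2
L=onz(t,[B(*p) for p in((115,247),(322,353),(250,492),(40,384))],94)[:,:2];print('lid',np.round(L),L.mean(0))
for i in range(4):
    v=L[(i+1)%4]-L[i];print(np.linalg.norm(v).round(),np.degrees(np.arctan2(v[1],v[0])).round(1))
st=read_state();M=R.from_quat(st['ee_rot']).as_matrix();print(M.round(3))
print(st['clock'])
E
python3 m2.py
```

```text
tip lip (array([ 500.27844394, -163.30069394,  282.71159251]), np.float64(2.571796915735059))
back lip (array([ 535.62007603, -156.90179114,  279.43548751]), np.float64(1.3661740594224014))
mug handle tip (array([522.41546494, -69.33260255,  50.66659201]), np.float64(4.649225150755875))
pred lips scene,top [[268.6622876  169.35702721]
 [258.49177227 178.35221735]] [[386.82719857 216.3403616 ]
 [384.290862   202.19665103]] meas (267.85, 168.6) (258.35, 178.6) (387.4947368421053, 217.23157894736843) (384.6, 203.28421052631577)
handle tip scale xy at z 30 [array([ 8., 80.]), array([21., 82.])]
handle tip scale xy at z 45 [array([14., 87.]), array([19., 84.])]
handle tip scale xy at z 60 [array([20., 93.]), array([17., 86.])]
lid [[596. 291.]
 [514. 130.]
 [407. 183.]
 [489. 345.]] [501.50011273 237.51489227]
180.0 -117.0
119.0 153.5
181.0 63.3
120.0 -27.0
[[-0.45  -0.    -0.893]
 [ 0.893  0.001 -0.45 ]
 [ 0.001 -1.     0.   ]]
0.3
```

Request:
play_rows(series=[[0,-0.015,0,0,-0.147,0,0.085],[0,-0.015,0,0,-0.147,0,0.085],[0,-0.015,0,0,-0.147,0,0.085],[0,-0.015,0,0,-0.147,0,0.085],[0,-0.015,0,0,-0.147,0,0.085],[0,-0.015,0,0,-0.147,0,0.085],[0,-0.015,0,0,-0.147,0,0.085],[0,-0.015,0,0,-0.147,0,0.085],[0,-0.01,0,0,-0.147,0,0.085],[0,0,0,0,-0.147,0,0.085]])

```text
clock: 1.3
position: [280.6, -557.1, 335.8]
ee_rot: [-0.141, 0.695, -0.691, 0.14]
contact_force: [0.1, -0.0, -0.4]
gripper_width: 85.0
```

Request:
play_rows(series=[[0,0,0,0,-0.147,0,0.085],[0,0,0,0,-0.147,0,0.085],[0,0,0,0,-0.147,0,0.085],[0,0,0,0,-0.147,0,0.085],[0,0,0,0,-0.147,0,0.085]])

```text
clock: 1.8
position: [280.7, -556.8, 336.0]
ee_rot: [-0.384, 0.595, -0.592, 0.385]
contact_force: [0.2, -0.3, 0.2]
gripper_width: 85.2
```

```bash
cat > st.py <<'E'
import sys
from h import *
# usage: st.py x y z psi_deg : remaining move in tool axes (mm, rad about tool y)
s=read_state();M=R.from_quat(s['ee_rot']).as_matrix()
psi=np.degrees(np.arctan2(M[1,0],M[0,0]))%360
print('t',s['clock'],'pos',s['position'].round(1),'psi',psi.round(2),'down',M[:,1].round(4),'q',s['joints'].round(2),'F',s['contact_force'].round(2),'T',s['wrist_torque'].round(3),'w',s['gripper_width'].round(1))
if len(sys.argv)>4:
    g=np.array(sys.argv[1:5],float)
    print('tool shift mm',(M.T@(g[:3]-s['position'])).round(1))
    a=np.radians(g[3]);D=np.array([[np.cos(a),0,-np.sin(a)],[np.sin(a),0,np.cos(a)],[0,-1,0]])
    D[:,2]=np.cross(D[:,0],D[:,1])
    print('tool turn',R.from_matrix(M.T@D).as_rotvec().round(4))
E
python3 st.py 502.5 239 330 243.2
```

```text
Traceback (most recent call last):
  File "st.py", line 6, in <module>
    print('t',s['clock'],'pos',s['position'].round(1),'psi',psi.round(2),'down',M[:,1].round(4),'q',s['joints'].round(2),'F',s['contact_force'].round(2),'T',s['wrist_torque'].round(3),'w',s['gripper_width'].round(1))
                                                                                                                                                                                            ^^^^^^^^^^^^^^^^^^^^^^^^
AttributeError: 'float' object has no attribute 'round'
```

```bash
sed -i "s/s\['gripper_width'\].round(1)/round(s['gripper_width'],1)/" st.py; python3 st.py 502.5 239 330 243.2
```

```text
t 1.8 pos [ 280.7 -556.8  336. ] psi 245.83 down [-0.002   0.0051 -1.    ] q [-0.85  0.33  0.25 -0.   -1.5   1.99] F [ 0.18 -0.32  0.24] T [-0.011 -0.007 -0.018] w 85.2
tool shift mm [-816.8    9.6 -123.4]
tool turn [ 0.0039  0.0459 -0.0037]
```

Request:
play_rows(series=[[-0.02,0,-0.003,0,0.01,0,0.085],[-0.03,0,-0.0045,0,0.01,0,0.085],[-0.035,0,-0.005,0,0.01,0,0.085],[-0.035,0,-0.005,0,0.01,0,0.085],[-0.035,0,-0.005,0,0,0,0.085],[-0.035,0,-0.005,0,0,0,0.085],[-0.035,0,-0.005,0,0,0,0.085],[-0.035,0,-0.005,0,0,0,0.085],[-0.035,0,-0.005,0,0,0,0.085],[-0.035,0,-0.005,0,0,0,0.085]])

```text
clock: 2.8
position: [383.7, -230.8, 334.9]
ee_rot: [-0.37, 0.606, -0.599, 0.371]
contact_force: [1.0, -0.2, 0.2]
gripper_width: 85.0
```

Request:
play_rows(series=[[-0.035,0,-0.005,0,0,0,0.085],[-0.035,0,-0.005,0,0,0,0.085],[-0.035,0,-0.005,0,0,0,0.085],[-0.035,0,-0.005,0,0,0,0.085],[-0.035,0,-0.005,0,0,0,0.085],[-0.035,0,-0.005,0,0,0,0.085],[-0.035,0,-0.005,0,0,0,0.085],[-0.035,0,-0.005,0,0,0,0.085],[-0.035,0,-0.005,0,0,0,0.085],[-0.035,0,-0.005,0,0,0,0.085]])

```text
clock: 3.8
position: [497.8, 119.2, 340.3]
ee_rot: [-0.368, 0.605, -0.6, 0.373]
contact_force: [0.4, -0.3, 0.5]
gripper_width: 85.1
```

```bash
python3 st.py 502.5 239 250 243.2
```

```text
t 3.8 pos [497.8 119.2 340.3] psi 243.22 down [ 0.0027  0.0104 -0.9999] q [ 0.55  0.12 -0.01 -0.01 -1.43  0.56] F [ 0.43 -0.34  0.52] T [-0.05  -0.081 -0.028] w 85.1
tool shift mm [-108.1   91.5  -49.6]
tool turn [ 0.0022  0.0004 -0.0105]
```

Request:
play_rows(series=[[-0.025,0.01,-0.012,0.002,0,-0.008,0.085],[-0.025,0.015,-0.012,0,0,0,0.085],[-0.025,0.015,-0.012,0,0,0,0.085],[-0.022,0.015,-0.01,0,0,0,0.085],[-0.01,0.015,-0.004,0,0,0,0.085],[0,0.015,0,0,0,0,0.085],[0,0.015,0,0,0,0,0.085],[0,0.005,0,0,0,0,0.085],[0,0,0,0,0,0,0.085]])

```text
clock: 4.7
position: [501.6, 248.0, 230.8]
ee_rot: [-0.372, 0.601, -0.601, 0.373]
contact_force: [-0.1, -0.8, 0.9]
gripper_width: 85.0
```

```bash
python3 st.py 502.5 239 135 243.2
```

```text
t 4.7 pos [501.6 248.  230.8] psi 243.59 down [ 9.0e-04  1.8e-03 -1.0e+00] q [ 0.75  0.25 -0.11 -0.   -1.2   0.36] F [-0.12 -0.8   0.87] T [ 0.013 -0.004 -0.02 ] w 85.0
tool shift mm [ 7.9 95.8  4.8]
tool turn [-0.      0.0068 -0.002 ]
```

Request:
play_rows(series=[[0.004,0.01,0.0025,0,0.003,-0.001,0.085],[0.004,0.015,0.0025,0,0.003,-0.001,0.085],[0,0.015,0,0,0,0,0.085],[0,0.015,0,0,0,0,0.085],[0,0.013,0,0,0,0,0.085],[0,0.012,0,0,0,0,0.085],[0,0.01,0,0,0,0,0.085],[0,0.005,0,0,0,0,0.085],[0,0,0,0,0,0,0.085],[0,0,0,0,0,0,0.085]])

```text
clock: 5.7
position: [506.2, 237.2, 135.7]
ee_rot: [-0.366, 0.603, -0.603, 0.374]
contact_force: [0.1, 0.5, 0.1]
gripper_width: 84.9
```

```bash
python3 st.py 502.5 239 132 243.2; python3 - <<'E'
from h import *
s=grab('scene');cv2.imwrite('pics/g1.png',cv2.resize(s['color'][180:380,280:460,::-1],None,fx=3,fy=3,interpolation=cv2.INTER_CUBIC))
E
```

```text
t 5.7 pos [506.2 237.2 135.7] psi 243.05 down [ 0.0092  0.0063 -0.9999] q [ 0.73  0.33 -0.26  0.   -0.97  0.37] F [0.13 0.47 0.1 ] T [-0.056 -0.016 -0.039] w 84.9
tool shift mm [ 0.1  3.7 -4.1]
tool turn [-0.0053 -0.0027 -0.0097]
```

View pics/g1.png

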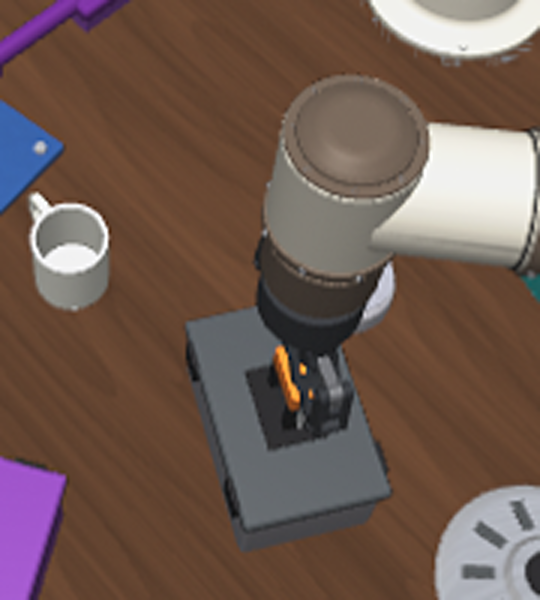

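The open gripper straddles the orange bar at (288,378) in the crop, and the tool is over the handle. I'll correct the last few millimetres and close.

Request:
play_rows(series=[[0,0.002,-0.003,-0.005,-0.002,-0.009,0.085],[0,0.001,-0.001,0,0,0,0.085],[0,0,0,0,0,0,0.085]])

```text
clock: 6.05
position: [503.0, 239.9, 133.9]
ee_rot: [-0.369, 0.602, -0.602, 0.371]
contact_force: [0.6, -0.6, 0.6]
gripper_width: 85.0
```

```bash
python3 st.py 502.5 239 132 243.2
```

```text
t 6.05 pos [503.  239.9 133.9] psi 243.19 down [ 0.0022  0.0019 -1.    ] q [ 0.74  0.33 -0.26  0.   -0.98  0.37] F [ 0.61 -0.6   0.58] T [-0.035 -0.021  0.045] w 85.0
tool shift mm [ 1.1  1.9 -0.1]
tool turn [-0.0011 -0.0002 -0.0027]
```

Request:
play_rows(series=[[0,0.001,0,-0.001,0,-0.002,0.06],[0,0,0,0,0,0,0.055],[0,0,0,0,0,0,0.05],[0,0,0,0,0,0,0.045],[0,0,0,0,0,0,0.03],[0,0,0,0,0,0,0.03],[0,0,0,0,0,0,0.03],[0,0,0,0,0,0,0.03],[0,0,0,0,0,0,0.03],[0,0,0,0,0,0,0.03]])

```text
clock: 7.05
position: [502.4, 238.8, 133.6]
ee_rot: [0.371, -0.602, 0.602, -0.37]
contact_force: [-1.6, -1.2, 2.5]
gripper_width: 42.3
```

Request:
play_rows(series=[[0,-0.003,0,0,0,0,0.03],[0,-0.005,0,0,0,0,0.03],[0,-0.008,0,0,0,0,0.03],[0,-0.01,0,0,0,0,0.03],[0,-0.01,0,0,0,0,0.03],[0,-0.005,0,0,0,0,0.03],[0,0,0,0,0,0,0.03],[0,0,0,0,0,0,0.03]])

```text
clock: 7.85
position: [498.9, 238.0, 172.0]
ee_rot: [-0.374, 0.604, -0.602, 0.366]
contact_force: [-0.3, 0.3, -7.2]
gripper_width: 42.1
```

```bash
python3 st.py 502.5 239 310 243.2
```

```text
t 7.85 pos [498.9 238.  172. ] psi 243.03 down [-0.0112 -0.0038 -0.9999] q [ 0.74  0.29 -0.21 -0.01 -1.08  0.37] F [-0.27  0.3  -7.21] T [ 0.042 -0.082  0.006] w 42.1
tool shift mm [  -1.4 -138.     1.6]
tool turn [ 0.0082 -0.003   0.0085]
```

Request:
play_rows(series=[[0,-0.008,0,0.004,-0.02,0.004,0.03],[0,-0.012,0,0.003,-0.04,0.003,0.03],[0,-0.014,0,0,-0.06,0,0.03],[0,-0.014,0,0,-0.07,0,0.03],[0,-0.014,0,0,-0.08,0,0.03],[0,-0.014,0,0,-0.09,0,0.03],[0,-0.014,0,0,-0.09,0,0.03],[0,-0.014,0,0,-0.08,0,0.03],[0,-0.01,0,0,-0.06,0,0.03],[0,-0.004,0,0,-0.03,0,0.03]])

```text
clock: 8.85
position: [496.2, 235.9, 294.6]
ee_rot: [0.546, -0.453, 0.451, -0.541]
contact_force: [0.3, -0.8, -6.8]
gripper_width: 42.2
```

Request:
play_rows(series=[[0,0,0,0,0,0,0.03],[0,0,0,0,0,0,0.03],[0,0,0,0,0,0,0.03],[0,0,0,0,0,0,0.03]])

```text
clock: 9.25
position: [495.3, 235.5, 294.6]
ee_rot: [0.546, -0.454, 0.451, -0.54]
contact_force: [-0.2, -0.2, -7.6]
gripper_width: 42.4
```

```bash
python3 st.py 410 -176 290 279.1
```

```text
t 9.25 pos [495.3 235.5 294.6] psi 280.44 down [-0.0078 -0.0045 -1.    ] q [ 0.74  0.21 -0.01 -0.   -1.36  1.02] F [-0.2  -0.24 -7.56] T [-0.003  0.01  -0.006] w 42.4
tool shift mm [ 389.2    7.1 -158.4]
tool turn [0.0085 0.0234 0.0031]
```

Request:
play_rows(series=[[0.008,0,-0.01,0.004,0.01,0.001,0.03],[0.016,0,-0.012,0.004,0.01,0.001,0.03],[0.024,0,-0.014,0,0,0,0.03],[0.03,0,-0.014,0,0,0,0.03],[0.03,0,-0.014,0,0,0,0.03],[0.03,0,-0.014,0,0,0,0.03],[0.03,0,-0.014,0,0,0,0.03],[0.03,0,-0.014,0,0,0,0.03],[0.03,0,-0.014,0,0,0,0.03],[0.03,0,-0.014,0,0,0,0.03]])

```text
clock: 10.25
position: [400.5, -47.5, 291.8]
ee_rot: [0.542, -0.457, 0.456, -0.539]
contact_force: [0.4, 0.3, -7.0]
gripper_width: 42.0
```

```bash
python3 st.py 410 -176 290 279.1
```

```text
t 10.25 pos [400.5 -47.5 291.8] psi 279.6 down [-0.0033 -0.0027 -1.    ] q [ 0.29 -0.07 -0.32  0.   -1.32  1.45] F [ 0.37  0.29 -7.  ] T [-0.085 -0.13   0.007] w 42.0
tool shift mm [128.3   2.1 -12.1]
tool turn [0.0037 0.0087 0.0021]
```

Request:
play_rows(series=[[0.025,0,-0.003,0.002,0.003,0.001,0.03],[0.025,0,-0.003,0.002,0.003,0.001,0.03],[0.025,0,-0.003,0,0,0,0.03],[0.02,0,-0.002,0,0,0,0.03],[0.015,0,-0.001,0,0,0,0.03],[0.008,0,0,0,0,0,0.03],[0.002,0,0,0,0,0,0.03],[0,0,0,0,0,0,0.03],[0,0,0,0,0,0,0.03],[0,0,0,0,0,0,0.03]])

```text
clock: 11.25
position: [402.9, -175.0, 291.7]
ee_rot: [-0.537, 0.46, -0.459, 0.537]
contact_force: [-0.9, -0.6, -7.0]
gripper_width: 42.6
```

```bash
python3 st.py 410 -176 290 279.1; python3 - <<'E'
from h import *
s=grab('scene','s2.png');t=grab('top','t2.png')
a=cv2.resize(s['color'][100:300,160:340,::-1],None,fx=3,fy=3,interpolation=cv2.INTER_CUBIC)
cv2.imwrite('pics/g2.png',a)
E
```

```text
t 11.25 pos [ 402.9 -175.   291.7] psi 278.93 down [-8.e-04  7.e-04 -1.e+00] q [-0.04  0.   -0.26 -0.   -1.31  1.76] F [-0.94 -0.63 -7.01] T [ 0.012 -0.026 -0.007] w 42.6
tool shift mm [2.1 1.7 6.9]
tool turn [ 0.0006 -0.003  -0.0008]
```

View pics/g2.png

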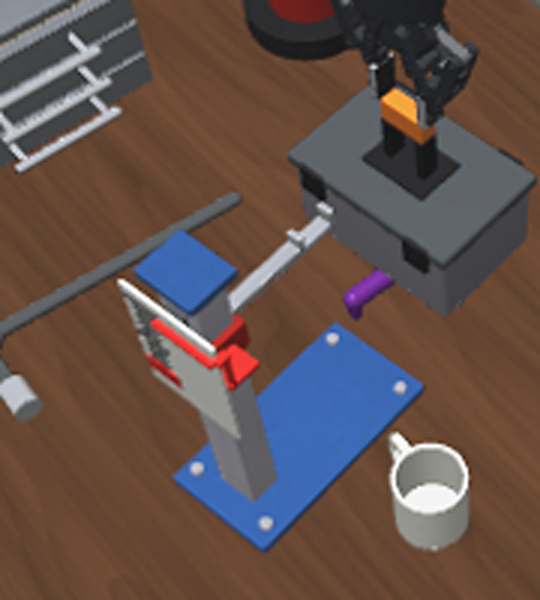

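The caddy hangs upright in the gripper with its window facing the hook, bar at crop (410,112) and hook tip at (325,212). Next I'll check the bar position in the same views.

```bash
cat > m3.py <<'E'
from h import *
st=read_state();p=st['position'];yaw=np.radians(9.1);Rm=np.array([[np.cos(yaw),-np.sin(yaw)],[np.sin(yaw),np.cos(yaw)]])
s=grab('scene');t=grab('top')
W=lambda x,y,z:np.r_[p[:2]+Rm@[x,y],z]
eye=p[2]+8.4
print('pred front-bottom corners',proj(s,[W(9,-23,eye),W(9,23,eye)]).round(1),'front-top',proj(s,[W(9,-23,eye+24),W(9,23,eye+24)]).round(1))
print('lid front corners pred scene',proj(s,[W(62,-92,eye-48),W(62,92,eye-48),W(-62,92,eye-48)]).round(1))
m=cv2.inRange(cv2.cvtColor(s['color'],cv2.COLOR_RGB2HSV),(8,150,100),(22,255,255))
k=max(cv2.findContours(m,0,1)[0],key=cv2.contourArea);print(cv2.approxPolyDP(k,1.2,True).reshape(-1,2).tolist())
A=lambda x,y:(x/3+160-.3,y/3+100-.3)
print('meas lid', [np.round(A(*q),1) for q in((290,157),(444,264),(534,178))])
for q,xy in(((290,157),(62,-92)),((444,264),(62,92)),((534,178),(-62,92))):
    print('implied bar centre', (onz(s,[A(*q)],eye-48)[0,:2]-Rm@xy).round(1))
print(st['position'])
E
python3 m3.py
```

```text
pred front-bottom corners [[286.3 139. ]
 [300.1 148.1]] front-top [[285.7 132.3]
 [299.7 141.5]]
lid front corners pred scene [[254.1 150.5]
 [307.7 187.3]
 [338.9 157.4]]
[[246, 338], [244, 342], [245, 347], [263, 351], [265, 345], [263, 342]]
meas lid [array([256.4, 152. ]), array([307.7, 187.7]), array([337.7, 159. ])]
implied bar centre [ 401.7 -167.2]
implied bar centre [ 403.6 -174.1]
implied bar centre [ 408.9 -173.2]
[ 402.9800352  -175.05428451  291.76563722]
```

```bash
python3 st.py 519 -160.7 288.3 279.1
```

```text
t 11.45 pos [ 403.  -175.2  291.8] psi 278.92 down [-3.e-04  5.e-04 -1.e+00] q [-0.04  0.   -0.25 -0.   -1.31  1.76] F [-0.18 -0.31 -7.37] T [ 0.063 -0.009  0.01 ] w 42.2
tool shift mm [  3.6   3.5 116.8]
tool turn [ 0.0002 -0.0032 -0.0005]
```

Request:
play_rows(series=[[0.002,0.002,0.006,0,-0.002,0,0.03],[0.001,0.001,0.01,0,0,0,0.03],[0,0,0.01,0,0,0,0.03],[0,0,0.01,0,0,0,0.03],[0,0,0.01,0,0,0,0.03],[0,0,0.01,0,0,0,0.03],[0,0,0.008,0,0,0,0.03],[0,0,0.003,0,0,0,0.03],[0,0,0,0,0,0,0.03],[0,0,0,0,0,0,0.03]])

```text
clock: 12.45
position: [477.4, -166.4, 287.3]
ee_rot: [0.538, -0.459, 0.458, -0.538]
contact_force: [-0.6, -0.7, -7.1]
gripper_width: 42.4
```

```bash
python3 st.py 519 -160.7 288.3 279.1;  python3 - <<'E'
from h import *
s=grab('scene','s3.png')
a=cv2.resize(s['color'][120:220,190:320,::-1],None,fx=5,fy=5,interpolation=cv2.INTER_CUBIC)
cv2.imwrite('pics/g3.png',a)
E
```

```text
t 12.45 pos [ 477.4 -166.4  287.3] psi 279.11 down [-1.5e-03  5.0e-04 -1.0e+00] q [-0.01  0.13 -0.13 -0.   -1.31  1.74] F [-0.61 -0.7  -7.12] T [-0.014  0.085 -0.021] w 42.4
tool shift mm [ 1.  -1.  41.9]
tool turn [ 0.0014  0.0002 -0.0007]
```

View pics/g3.png

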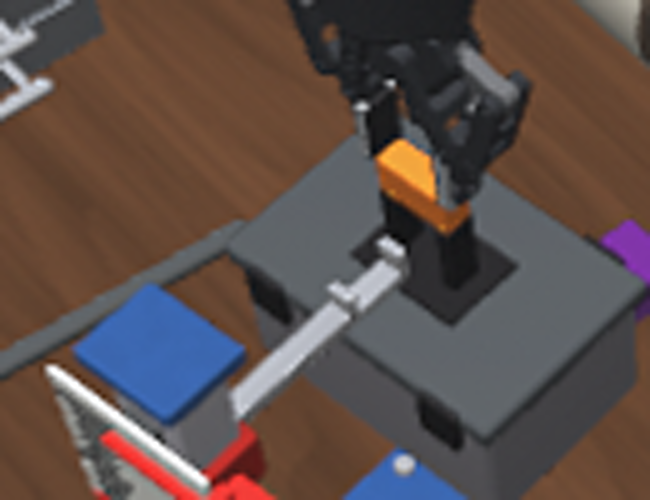

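The hook tip lip at crop (392,245), extended along the hook, meets the middle of the window (about (413,229)), so they line up. I'll enter the window now.

Request:
play_rows(series=[[0.001,0,0.004,0,0,0,0.03],[0,0,0.007,0,0,0,0.03],[0,0,0.007,0,0,0,0.03],[0,0,0.007,0,0,0,0.03],[0,0,0.006,0,0,0,0.03],[0,0,0.004,0,0,0,0.03],[0,0,0.001,0,0,0,0.03],[0,0,0,0,0,0,0.03],[0,0,0,0,0,0,0.03]])

```text
clock: 13.4
position: [515.9, -161.4, 287.2]
ee_rot: [0.538, -0.459, 0.458, -0.538]
contact_force: [-0.7, -0.0, -9.1]
gripper_width: 42.3
```

```bash
python3 st.py 519 -160.7 288.3 279.1;  python3 - <<'E'
from h import *
s=grab('scene','s4.png')
a=cv2.resize(s['color'][120:220,190:320,::-1],None,fx=5,fy=5,interpolation=cv2.INTER_CUBIC)
cv2.imwrite('pics/g4.png',a)
E
```

```text
t 13.4 pos [ 515.9 -161.4  287.2] psi 279.09 down [-1.5e-03  5.0e-04 -1.0e+00] q [-0.    0.19 -0.05 -0.   -1.33  1.73] F [-0.74 -0.02 -9.12] T [ 0.017  0.068 -0.066] w 42.3
tool shift mm [-0.2 -1.1  3.2]
tool turn [ 0.0014 -0.0002 -0.0008]
```

View pics/g4.png

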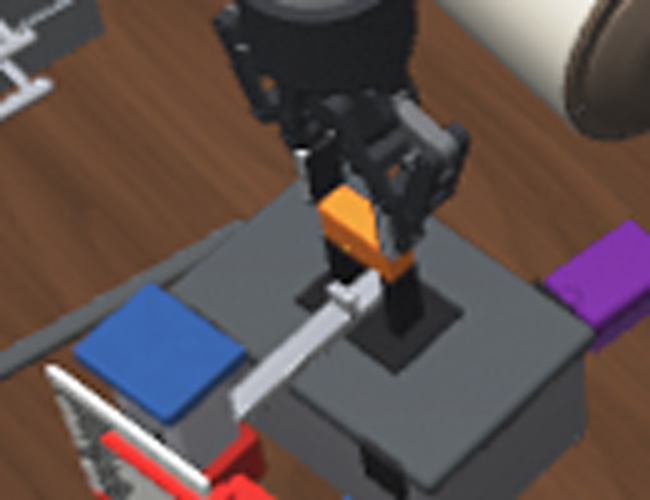

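Request:
play_rows(series=[[0,0,0,0,0,0,0.03],[0,0,0,0,0,0,0.03]])

```text
clock: 13.65
position: [515.5, -161.4, 287.4]
ee_rot: [0.538, -0.459, 0.458, -0.538]
contact_force: [-0.2, 0.1, -7.0]
gripper_width: 42.5
```

Request:
play_rows(series=[[0,0,0.001,0,0,0,0.03]])

```text
clock: 13.75
position: [516.2, -161.3, 287.6]
ee_rot: [0.538, -0.459, 0.458, -0.538]
contact_force: [0.4, 0.2, -6.8]
gripper_width: 42.1
```

Request:
play_rows(series=[[0,0,0.001,0,0,0,0.03]])

```text
clock: 13.85
position: [517.2, -161.2, 287.7]
ee_rot: [0.538, -0.459, 0.458, -0.538]
contact_force: [0.9, -0.7, -7.4]
gripper_width: 42.0
```

Request:
play_rows(series=[[0,0,0,0,0,0,0.03]])

```text
clock: 13.95
position: [517.3, -161.2, 287.7]
ee_rot: [0.538, -0.459, 0.459, -0.538]
contact_force: [0.2, 0.5, -6.8]
gripper_width: 42.2
```

The -9.1 reading was noise, and the weight is about 7.2 N. I'll average more readings using camera calls, then lower the caddy onto the seat.

```bash
cat > avg.py <<'E'
import sys
from h import *
F=[];P=[]
for i in range(int(sys.argv[1])):
    get_image('scene');s=read_state();F.append(s['contact_force']);P.append(s['position'])
F=np.array(F);print('t',s['clock'],'F mean',F.mean(0).round(2),'med',np.median(F,0).round(2),'sd',F.std(0).round(2),'pos',np.mean(P,0).round(2),'T',s['wrist_torque'].round(3))
E
python3 avg.py 20
```

```text
t 14.95 F mean [-0.21  0.08 -7.37] med [-0.12  0.2  -7.23] sd [0.6  0.52 0.52] pos [ 517.18 -161.22  287.66] T [ 0.02  -0.044 -0.027]
```

Request:
play_rows(series=[[0,0.002,0,0,0,0,0.03],[0,0.003,0,0,0,0,0.03],[0,0.003,0,0,0,0,0.03],[0,0.003,0,0,0,0,0.03],[0,0.003,0,0,0,0,0.03],[0,0.003,0,0,0,0,0.03],[0,0.002,0,0,0,0,0.03],[0,0.001,0,0,0,0,0.03],[0,0.001,0,0,0,0,0.03],[0,0,0,0,0,0,0.03]])

```text
clock: 15.95
position: [516.9, -161.2, 264.2]
ee_rot: [0.538, -0.46, 0.458, -0.538]
contact_force: [0.4, -0.5, -7.9]
gripper_width: 42.4
```

```bash
python3 avg.py 4; python3 st.py 517.3 -161.2 261.6 279.1
```

```text
t 16.15 F mean [ 0.09 -0.16 -7.  ] med [ 0.17 -0.16 -6.95] sd [0.21 0.23 0.12] pos [ 517.04 -161.2   264.49] T [-0.032 -0.007  0.012]
t 16.15 pos [ 517.1 -161.2  264.5] psi 279.07 down [-1.8e-03  5.0e-04 -1.0e+00] q [-0.    0.2  -0.09 -0.   -1.28  1.73] F [ 0.12 -0.41 -6.99] T [-0.032 -0.007  0.012] w 42.3
tool shift mm [0.  2.9 0.2]
tool turn [ 0.0017 -0.0005 -0.0008]
```

Request:
play_rows(series=[[0,0.001,0,0,0,0,0.03],[0,0.0015,0,0,0,0,0.03],[0,0.002,0,0,0,0,0.03],[0,0.002,0,0,0,0,0.03],[0,0.002,0,0,0,0,0.03],[0,0.002,0,0,0,0,0.03],[0,0.002,0,0,0,0,0.03],[0,0.002,0,0,0,0,0.03],[0,0.002,0,0,0,0,0.03],[0,0.002,0,0,0,0,0.03]])

```text
clock: 17.15
position: [517.4, -161.3, 246.1]
ee_rot: [-0.538, 0.459, -0.459, 0.538]
contact_force: [-0.2, 0.3, -4.8]
gripper_width: 41.8
```

Request:
play_rows(series=[[0,0.002,0,0,0,0,0.03],[0,0.002,0,0,0,0,0.03],[0,0.002,0,0,0,0,0.03],[0,0.002,0,0,0,0,0.03],[0,0.002,0,0,0,0,0.03],[0,0.002,0,0,0,0,0.03],[0,0.0015,0,0,0,0,0.03],[0,0.001,0,0,0,0,0.03],[0,0,0,0,0,0,0.03],[0,0,0,0,0,0,0.03]])

```text
clock: 18.15
position: [517.5, -161.3, 231.4]
ee_rot: [-0.538, 0.458, -0.459, 0.538]
contact_force: [-0.7, 1.7, -3.1]
gripper_width: 42.2
```

```bash
python3 avg.py 16; python3 st.py 517.3 -161.2 192.6 279.1;python3 - <<'E'
from h import *
s=grab('scene','s5.png')
a=cv2.resize(s['color'][130:300,180:340,::-1],None,fx=3.5,fy=3.5,interpolation=cv2.INTER_CUBIC)
cv2.imwrite('pics/g5.png',a)
E
```

```text
t 18.95 F mean [-1.23  0.93 -3.84] med [-1.42  0.91 -3.75] sd [0.65 0.52 0.71] pos [ 517.49 -161.3   231.34] T [ 0.277  0.307 -0.049]
t 18.95 pos [ 517.5 -161.3  231.3] psi 279.11 down [ 1.e-03 -5.e-04 -1.e+00] q [-0.    0.22 -0.15  0.   -1.2   1.73] F [-1.69  0.04 -2.91] T [ 0.277  0.307 -0.049] w 42.5
tool shift mm [-0.2 38.7 -0.2]
tool turn [-0.0009  0.0002  0.0006]
```

View pics/g5.png

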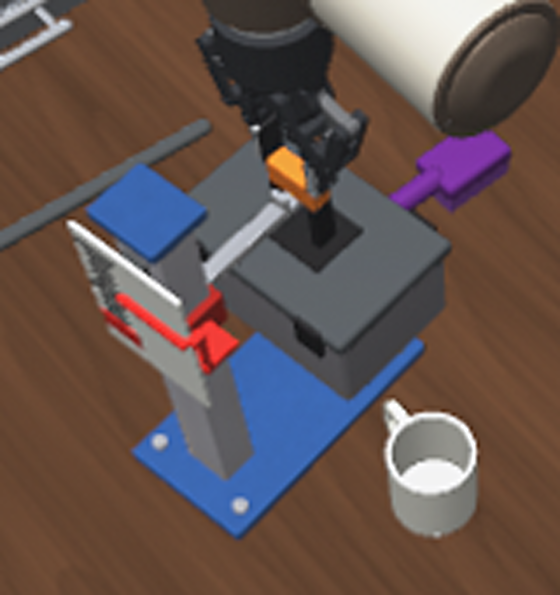

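The bar sits on the seat and the pointer is moving. Fz is -3.8 N at 30 mm of travel, which fits the spring. I'll relieve the slight sideways friction and continue.

Request:
play_rows(series=[[-0.0002,0.001,-0.0004,0,0,0,0.03],[0,0.0015,0,0,0,0,0.03],[0,0.002,0,0,0,0,0.03],[0,0.002,0,0,0,0,0.03],[0,0.002,0,0,0,0,0.03],[0,0.002,0,0,0,0,0.03],[0,0.002,0,0,0,0,0.03],[0,0.002,0,0,0,0,0.03],[0,0.002,0,0,0,0,0.03],[0,0.0015,0,0,0,0,0.03]])

```text
clock: 20.0
position: [517.6, -161.3, 212.8]
ee_rot: [-0.538, 0.458, -0.46, 0.539]
contact_force: [-1.1, 1.2, -1.7]
gripper_width: 42.4
```

Request:
play_rows(series=[[0,0.0015,0,0,0,0,0.03],[0,0.0015,0,0,0,0,0.03],[0,0.0015,0,0,0,0,0.03],[0,0.0015,0,0,0,0,0.03],[0,0.001,0,0,0,0,0.03],[0,0.001,0,0,0,0,0.03],[0,0.001,0,0,0,0,0.03],[0,0,0,0,0,0,0.03],[0,0,0,0,0,0,0.03]])

```text
clock: 20.9
position: [517.6, -161.3, 203.7]
ee_rot: [-0.538, 0.457, -0.46, 0.539]
contact_force: [-2.2, 2.1, -1.0]
gripper_width: 42.2
```

```bash
python3 avg.py 20; python3 st.py 517.3 -161.2 192.6 279.1;python3 - <<'E'
from h import *
s=grab('scene','s6.png')
a=cv2.resize(s['color'][180:290,200:330,::-1],None,fx=5,fy=5,interpolation=cv2.INTER_CUBIC)
cv2.imwrite('pics/g6.png',a)
E
```

```text
t 21.9 F mean [-1.94  1.6  -1.09] med [-1.82  1.67 -1.18] sd [0.48 0.51 0.49] pos [ 517.59 -161.33  203.73] T [ 0.596  0.644 -0.046]
t 21.9 pos [ 517.6 -161.3  203.7] psi 279.15 down [ 0.0032 -0.0013 -1.    ] q [-0.    0.24 -0.2   0.   -1.13  1.73] F [-2.12  1.6  -0.63] T [ 0.596  0.644 -0.046] w 42.6
tool shift mm [-0.2 11.1 -0.3]
tool turn [-0.0029  0.0008  0.0018]
```

View pics/g6.png

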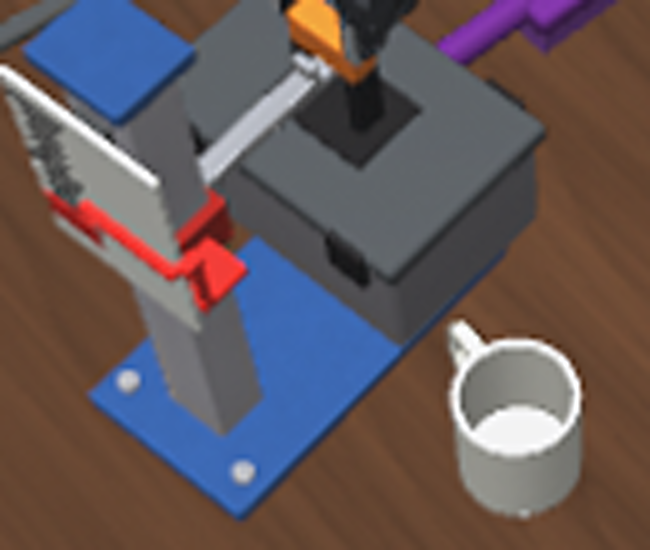

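At 58 mm of travel Fz is -1.1 N, so about 11 mm remain, with the balance point at TCP z ≈ 192.8. The mug handle at (460,330) stays clear of the caddy's bottom edge, which runs from (400,342) to (535,205). I'll lower the rest and ease off the sideways load.

Request:
play_rows(series=[[-0.0003,0.001,-0.0006,-0.001,0,0.0006,0.03],[-0.0003,0.0015,-0.0006,-0.001,0,0.0006,0.03],[-0.0002,0.0015,-0.0004,-0.001,0,0.0006,0.03],[0,0.0015,0,0,0,0,0.03],[0,0.001,0,0,0,0,0.03],[0,0.001,0,0,0,0,0.03],[0,0,0,0,0,0,0.03],[0,0,0,0,0,0,0.03]])

```text
clock: 22.75
position: [517.6, -161.3, 196.5]
ee_rot: [-0.538, 0.457, -0.46, 0.539]
contact_force: [-1.2, 2.2, -0.6]
gripper_width: 42.5
```

```bash
python3 avg.py 14; python3 st.py 517.3 -161.2 192.7 279.1
```

```text
t 23.45 F mean [-1.2   1.14 -0.48] med [-1.17  1.12 -0.32] sd [0.44 0.63 0.45] pos [ 517.56 -161.32  196.57] T [ 0.433  0.358 -0.037]
t 23.45 pos [ 517.5 -161.3  196.5] psi 279.17 down [ 0.0039 -0.0013 -1.    ] q [-0.    0.25 -0.21  0.   -1.11  1.73] F [-1.02  0.65 -0.31] T [ 0.433  0.358 -0.037] w 42.6
tool shift mm [-0.2  3.8 -0.2]
tool turn [-0.0037  0.0012  0.0019]
```

Request:
play_rows(series=[[-0.0003,0.0005,-0.0006,-0.001,0,0.0006,0.03],[-0.0003,0.001,-0.0006,-0.001,0,0.0006,0.03],[-0.0002,0.001,-0.0004,-0.001,0,0.0006,0.03],[-0.0001,0.0008,-0.0002,0,0,0,0.03],[0,0.0003,0,0,0,0,0.03],[0,0,0,0,0,0,0.03],[0,0,0,0,0,0,0.03]])

```text
clock: 24.15
position: [517.5, -161.3, 193.6]
ee_rot: [-0.538, 0.457, -0.46, 0.539]
contact_force: [-0.8, 0.3, -0.7]
gripper_width: 42.3
```

```bash
python3 avg.py 30; python3 st.py 517.3 -161.2 192.6 279.1
```

```text
t 25.65 F mean [-0.1   0.67 -0.17] med [-0.1   0.61 -0.3 ] sd [0.5  0.48 0.61] pos [ 517.53 -161.3   193.61] T [ 0.182  0.046 -0.054]
t 25.65 pos [ 517.5 -161.3  193.6] psi 279.19 down [ 0.0052 -0.0014 -1.    ] q [-0.    0.25 -0.22  0.   -1.1   1.73] F [-0.31  0.44 -0.59] T [ 0.182  0.046 -0.054] w 42.1
tool shift mm [-0.1  1.  -0.2]
tool turn [-0.0049  0.0016  0.0022]
```

Request:
play_rows(series=[[0,0.0005,-0.0001,0,0,0,0.03],[0,0.0006,0,0,0,0,0.03],[0,0,0,0,0,0,0.03],[0,0,0,0,0,0,0.041],[0,0,0,0,0,0,0.042],[0,0,0,0,0,0,0.043],[0,0,0,0,0,0,0.044],[0,0,0,0,0,0,0.045],[0,0,0,0,0,0,0.047],[0,0,0,0,0,0,0.049]])

```text
clock: 26.65
position: [517.6, -161.6, 192.6]
ee_rot: [-0.538, 0.456, -0.46, 0.539]
contact_force: [1.0, 0.4, -1.2]
gripper_width: 49.4
```

```bash
python3 avg.py 6; python3 st.py 517.3 -161.2 192.6 279.1
```

```text
t 26.95 F mean [0.29 0.39 0.02] med [0.34 0.27 0.01] sd [0.5  0.41 0.44] pos [ 517.63 -161.53  192.61] T [-0.049 -0.041  0.007]
t 26.95 pos [ 517.6 -161.5  192.6] psi 279.2 down [ 0.0057 -0.0017 -1.    ] q [-0.    0.25 -0.22  0.   -1.1   1.73] F [-0.59  0.59 -0.61] T [-0.049 -0.041  0.007] w 49.2
tool shift mm [-0.3 -0.  -0.3]
tool turn [-0.0054  0.0017  0.0026]
```

Released at z = 192.6 with no residual force. I'll open fully, then rise straight up.

Request:
play_rows(series=[[0,0,0,0,0,0,0.055],[0,0,0,0,0,0,0.062],[0,0,0,0,0,0,0.07],[0,0,0,0,0,0,0.078],[0,0,0,0,0,0,0.082],[0,0,0,0,0,0,0.082]])

```text
clock: 27.55
position: [517.6, -161.5, 192.6]
ee_rot: [-0.538, 0.456, -0.46, 0.539]
contact_force: [-0.4, 0.2, -1.2]
gripper_width: 82.1
```

Request:
play_rows(series=[[0,-0.005,0,0,0,0,0.082],[0,-0.01,0,0,0,0,0.082],[0,-0.015,0,0,0,0,0.082],[0,-0.02,0,0,0,0,0.082],[0,-0.02,0,0,0,0,0.082],[0,-0.02,0,0,0,0,0.082],[0,-0.02,0,0,0,0,0.082],[0,-0.02,0,0,0,0,0.082],[0,-0.01,0,0,0,0,0.082],[0,0,0,0,0,0,0.082]])

```text
clock: 28.55
position: [516.8, -161.7, 345.3]
ee_rot: [-0.537, 0.454, -0.462, 0.54]
contact_force: [1.0, -0.5, -1.2]
gripper_width: 81.8
```

Request:
play_rows(series=[[0,0,-0.01,0,0,0,0.082],[0,0,-0.015,0,0,0,0.082],[0,0,-0.015,0,0,0,0.082],[0,0,-0.015,0,0,0,0.082],[0,0,-0.015,0,0,0,0.082],[0,0,-0.01,0,0,0,0.082],[0,0,0,0,0,0,0.082],[0,0,0,0,0,0,0.082],[0,0,0,0,0,0,0.082],[0,0,0,0,0,0,0.082]])

```text
clock: 29.55
position: [428.6, -174.2, 336.5]
ee_rot: [0.539, -0.459, 0.457, -0.538]
contact_force: [1.1, -0.0, 0.0]
gripper_width: 82.0
```

```bash
python3 - <<'E'
from h import *
s=grab('scene','s7.png')
a=cv2.resize(s['color'][130:300,180:340,::-1],None,fx=3.5,fy=3.5,interpolation=cv2.INTER_CUBIC)
cv2.imwrite('pics/g7.png',a)
for i in range(4):get_image('top')
t=get_image('scene')
d=cv2.absdiff(s['color'],t['color']).max(2)
print('motion px in scale area',(d[130:300,180:340]>25).sum(),read_state()['clock'],read_state()['position'])
b=cv2.imread('pics/scene0.png')[:,:,::-1];b2=cv2.absdiff(b,t['color']).max(2)
for n,(x,y) in dict(mug=(303,265),hub=(460,377),spray=(391,427),tin=(397,275),purple=(258,355),wrench=(190,200)).items(): print(n,(b2[y-20:y+20,x-20:x+20]>30).mean().round(3))
E
```

```text
motion px in scale area 0 29.85 [ 428.35836716 -174.2249237   336.7127169 ]
mug 0.004
hub 0.0
spray 0.0
tin 0.122
purple 0.0
wrench 0.001
```

View pics/g7.png

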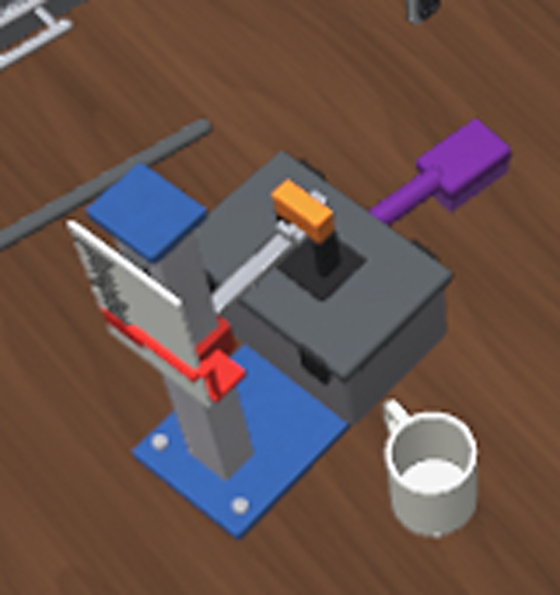

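The caddy hangs upright on the hook, clear of the mug, and nothing moves over 0.3 s. The difference at the tin is where the caddy used to stand, so I'm handing in.

```bash
python3 -c "
from bench import *
print(job_done())"
```

```text
the job is handed in; nothing more can be done
None
```

The grey caddy now hangs upright by its handle on the scale's hook, and I handed the job in at about 30 s of the 72 s allowed. I gripped it by the orange bar, entered the window along the hook's axis and seated the bar. I then lowered it at roughly 15–20 mm/s and opened the fingers in small steps before backing away.

**Weight:** force readings in the air averaged about 7.3 N, so roughly 0.74 kg. From the arm's lowering distance, the spring settled at about 69 mm of travel, short of the red zone at 85 mm.

**Release:** about 1 mm before letting go, the remaining vertical load averaged about 0.2 N. After the fingers opened it averaged 0.0 N. I had no direct reading of the pointer's speed.

**Final pictures:** two frames 0.25 s apart showed no movement around the scale. The mug (handle clear of the caddy), hub cap, spray, lug wrench and purple look-alike were unchanged from the first picture. The brush and turquoise look-alike were not compared.

**Readings that disagreed:**
- One noisy -9.1 N force sample appeared as the hook entered the window; the next readings were back to about -7 N.
- A sideways friction load of about 2.5 N built up while lowering, and I eased it to under 1 N before release.
- The change check showed a 12% difference near the wax tin. I took this to be the spot the caddy was lifted from and did not check it separately.

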